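# Fit the right insert plate into the microscope's stage clamp

### The job

Three look-alike insert plates lie on the breadboard. Find the one whose width suits the stage clamp as its guide rail is set now (it must go in between jaw and rail, yet not be too narrow for the short-stroke jaw to grip), slide it in lengthwise until it is fully home against the end stop, and tighten the ratchet knob clockwise until it slips with the plate held firm. Do not knock over or shove the other small things on the board.

Things in the scene. Friction and masses are not known exactly. Their poses are not given: they have to be found in the camera images.
- stage: Stage clamp: low open frame screwed to the black breadboard, whose top is 12 mm above the bench; no floor, so plates slide on the breadboard. Origin on the breadboard top, where the centre of a fully seated plate lies along the lane. +x: the way a plate slides in (mouth at -x); +y: from the moving jaw to the guide rail. Both have bevelled lead-ins at the mouth, about 12 mm deep.
- stop_face (a point): Middle of the end stop's face, the bridge bar across the far end: x = +50 mm, y = 0 in the stage frame, on the breadboard; 18 mm high. A seated 100 mm plate touches it and has its centre at x = 0.
- mouth (a point): Middle of the mouth on the breadboard: x = -47 mm, y = 0 in the stage frame. The fixed guide rail (x = -37 to +49 mm, 17 mm high, 18 mm thick, black screw 33 mm high at its far end) is not tracked: its face lies anywhere from y = +32.5 to +49 mm, parallel to the jaw, so the clear gap to the open jaw is 77.5 to 94 mm.
- jaw: Aluminium moving jaw, x = -35 to +35 mm in the stage frame, 17 mm high. Origin at the foot of its face, half-way along; axes as the stage's. Fully open at the start, its face at y = -45 mm of the stage. It closes along +y by 8 mm at most, 5 mm per radian of knob turn, and stays where it is left, held by a brake of about 10 N.
- knob_grip (a point): Middle of the black fluted ratchet knob: 32 mm diameter, 24 mm high, axis vertical, centre 40 mm above the breadboard, over the 20 mm high drive housing (76 by 50 mm). Its axis is at x = 0, y = -94 mm of the stage. Clockwise from above closes the jaw. 0.05 N m turns it; at about 0.13 N m it slips on its shaft, when the jaw presses on a plate or is at the end of its travel.
- clutch (a joint): Angle (rad) by which the knob has slipped clockwise on its shaft: 0 at the start, and stays 0 while the knob drives the jaw.
- insert_p_mid (a point): Centre (half-way up) of an aluminium insert plate 100 mm long (its x axis), 82 mm wide (its y axis), 8 mm thick, lying flat on the breadboard, with a round through opening of 50 mm diameter in the middle. About 150 g. Turning it by half a turn makes no difference.
- insert_q_mid (a point): The same for the look-alike plate that is 76 mm wide.
- insert_r_mid (a point): The same for the look-alike plate that is 88 mm wide.
- dish: Bystander: closed glass dish, 58 mm diameter, 15 mm high; origin under its centre.
- oil: Bystander: small amber oil bottle, 28 mm diameter, 62 mm high; origin under its centre.
- objective: Bystander: steel microscope objective standing on the breadboard, 34 mm diameter, 56 mm high; origin under its centre.
- hexkey: Bystander: L-shaped dark steel hex key, 110 by 32 mm, 5 mm thick, lying on the breadboard; origin under the middle of its long arm.
Things that resemble listed ones, but are neither listed nor needed, are in the scene too. Leave any purple look-alike of the part that bears insert_r_mid alone. What is shaped like the part that bears insert_q_mid but turquoise is not meant.

How it is judged:
On the way, in this order (a step that is already met when the one before it is completed fails the run):
1. a plate lies between jaw and rail, fully home against the end stop (((x of insert_p_mid in the frame of stage between -0.004 and 0.004 m and y of insert_p_mid in the frame of stage between -0.02 and 0.02 m and z of insert_p_mid in the frame of stage between 0.001 and 0.007 m and angle between insert_p_mid's own z axis and vertical below 0.04 rad and angle between the x axis of insert_p_mid and the x axis of stage, either way round below 0.15 rad) or (x of insert_q_mid in the frame of stage between -0.004 and 0.004 m and y of insert_q_mid in the frame of stage between -0.02 and 0.02 m and z of insert_q_mid in the frame of stage between 0.001 and 0.007 m and angle between insert_q_mid's own z axis and vertical below 0.04 rad and angle between the x axis of insert_q_mid and the x axis of stage, either way round below 0.15 rad) or (x of insert_r_mid in the frame of stage between -0.004 and 0.004 m and y of insert_r_mid in the frame of stage between -0.02 and 0.02 m and z of insert_r_mid in the frame of stage between 0.001 and 0.007 m and angle between insert_r_mid's own z axis and vertical below 0.04 rad and angle between the x axis of insert_r_mid and the x axis of stage, either way round below 0.15 rad))), for 0.2 s.
2. with a plate home, the jaw presses on it and the knob has slipped (((x of insert_p_mid in the frame of stage between -0.004 and 0.004 m and y of insert_p_mid in the frame of stage between -0.02 and 0.02 m and z of insert_p_mid in the frame of stage between 0.001 and 0.007 m and angle between insert_p_mid's own z axis and vertical below 0.04 rad and angle between the x axis of insert_p_mid and the x axis of stage, either way round below 0.15 rad) or (x of insert_q_mid in the frame of stage between -0.004 and 0.004 m and y of insert_q_mid in the frame of stage between -0.02 and 0.02 m and z of insert_q_mid in the frame of stage between 0.001 and 0.007 m and angle between insert_q_mid's own z axis and vertical below 0.04 rad and angle between the x axis of insert_q_mid and the x axis of stage, either way round below 0.15 rad) or (x of insert_r_mid in the frame of stage between -0.004 and 0.004 m and y of insert_r_mid in the frame of stage between -0.02 and 0.02 m and z of insert_r_mid in the frame of stage between 0.001 and 0.007 m and angle between insert_r_mid's own z axis and vertical below 0.04 rad and angle between the x axis of insert_r_mid and the x axis of stage, either way round below 0.15 rad)) and contact force between jaw and anything else above 4 N and value of joint clutch above 0.25 rad), for 0.2 s.
At the end, for the whole second after the job is handed in: One plate lies flat between jaw and rail (level within 0.04 rad, along the lane within 0.15 rad), its centre within 4 mm of fully home along the lane and 20 mm across; the jaw, at rest, presses on it with over 4 N with the knob let go; the knob has slipped by over 0.25 rad (all of step 2 and linear speed of jaw below 0.005 m/s); the robot touches nothing.
It fails at once if the glass dish is moved by more than 30 mm or tipped over (distance of dish from where it was at the start of the episode above 0.03 m or angle between dish's own z axis and vertical above 0.5 rad).
It fails at once if the oil bottle is moved by more than 30 mm or tipped over (distance of oil from where it was at the start of the episode above 0.03 m or angle between oil's own z axis and vertical above 0.5 rad).
It fails at once if the objective is moved by more than 30 mm or tipped over (distance of objective from where it was at the start of the episode above 0.03 m or angle between objective's own z axis and vertical above 0.5 rad).
It fails at once if the hex key is moved by more than 30 mm (distance of hexkey from where it was at the start of the episode above 0.03 m).
It also fails if it takes over 64 s, if anything falls off the work surface, if the arm or the gripper's body presses on something with over 40 N, if the wrist force passes 120 N, or if a joint passes its speed limit or range.

### The arm

A 7-joint arm with a two-finger parallel gripper is mounted at the origin on the work surface. World frame = base frame: x ahead of the robot, y to its left, z up, the work surface at z = 0. Lengths are in m, angles in rad, forces in N, time in s.
With the tool pointing down it reaches from about 0.35 to 0.9 m from the base axis. Payload 19.9 kg.
Tool frame: the origin (TCP) lies between the finger pads; the fingertips stand 19 mm ahead of it and the grasp point (between the pads) is the TCP; z points along the fingers, y is the direction in which the jaws open and shut (so a half turn about z gives the same grasp; the last joint's range is limited). The gripper opens to 94 mm and grips with 3 to 60 N. Pads are 16 mm wide; open, the fingers measure 119 mm over their backs; the gripper's body (75 mm by 177 mm) begins 78 mm behind the grasp point.
Start: joints at [1.268, 0.417, -0.01, 1.614, 0.005, 1.111, -0.053], TCP at [0.162, -0.604, 0.187] pointing down, gripper open.
Joint ranges: [-2.81, 2.81], [-0.39, 2.02], [-1.27, 1.25], [0.06, 2.57], [-1.19, 4.33], [0.19, 2], [-2.82, 2.82]. Speed limits (rad/s): [1.89, 1.89, 2.39, 2.39, 3.01, 3.01, 3.01].

### API

Orientations are given as a 3x3 rotation matrix whose columns are the frame's x, y, z axes.
In Python, from rig import robot gives the robot as it stands. Calls block until the motion is done:
- robot.move_ptp(position, orientation): joint-space move of the TCP to a pose.
- robot.move_linear(position, velocity=0.15, frame=None, threshold=None): straight line of the TCP; frame=None keeps the orientation; velocity is the mean speed in m/s. With threshold (N) it stops when the force on the tool has changed by that much, and returns True; else False.
- robot.goto_joints(angles): joint-space move.
- robot.gripper_to(opening): finger opening in m; the grip force is fixed at half the most; returns when the fingers have stopped.
- robot.pause(seconds).
- robot.ik(position, orientation): joint angles nearest the present ones, or None.
- robot.get_state(): the state.
- robot.grab_frame(name): name is "scene" or "top" or "wrist"; returns the picture (480x640x3 uint8, red, green, blue); there is no depth.
- robot.camera_info(name): a dict with "fx", "fy", "cx", "cy" (pixels), "rvec" (rotation vector, rad) and "tvec" (3), from world to camera coordinates, as OpenCV has them. Camera axes: x right, y down, z forward; pixel columns grow to the right and rows downward; lengths in m; the calibration is good to about 2 mm. A picture is of the moment at which its call begins: read the wrist's pose just before it. camera_info takes no time and is no camera call; for the wrist camera it gives the pose at the moment of the call.
A pose or a line that the arm cannot do raises robot.PlanningError and nothing moves.
- robot.sign_off(): hands the job in, once; it reports no verdict.
The state is a dict: "time": time; "qpos": joint angles; "joint_vel": joint speeds; "effort": joint torques, N m; "ee_pos": TCP position; "tool_rot": TCP orientation; "force": force on the tool from outside, world axes, zero at the start; "moment": the same for the moment, N m; "opening": finger opening in m.
Only numpy, scipy, OpenCV 4.12 (cv2) and the standard library are available. Lean on these libraries where they do the work, as an engineer would, in place of code of your own. Each camera call takes 0.05 s, during which the arm holds its last target.

## Working session

There is one attempt and no reset: what is moved stays moved. The work goes in short steps, each a Python script; the robot and the scene stay as the last script left them, time stands still between calls to the robot, and variables do not carry over. Pictures are saved under pics/ and viewed, and the job is handed in when it is done.

```bash
ls; mkdir -p pics
python3 - <<'E'
from rig import robot
import cv2
for n in ("scene","top","wrist"):
    i=robot.camera_info(n); print(n,{k:(v if not hasattr(v,'tolist') else v.tolist()) for k,v in i.items()})
    cv2.imwrite(f"pics/{n}0.png",robot.grab_frame(n)[:,:,::-1])
s=robot.get_state();print(s['time'],s['ee_pos'],s['tool_rot'],s['opening'])
E
```

```text
pics
scene {'fx': 435.5566812344626, 'fy': 435.5566812344626, 'cx': 323.6495635999618, 'cy': 240.85613054944804, 'rvec': [2.163611425502239, 0.8136134165162054, -0.39441091222944963], 'tvec': [-0.43232603641180245, -0.09240520508502946, 1.1871215962448876]}
top {'fx': 594.2788730075986, 'fy': 594.2788730075986, 'cx': 319.3319243581475, 'cy': 232.00730712398416, 'rvec': [2.2037856724754947, -2.2031426865865167, 0.08069357242912115], 'tvec': [0.11178520940955874, 0.462006391166691, 1.7445011434401572]}
wrist {'fx': 405.7677247188341, 'fy': 405.7677247188341, 'cx': 315.1807129515437, 'cy': 230.89486271817887, 'rvec': [-2.310488683222836, 1.772763518157395, 0.2484117742579453], 'tvec': [-0.6241342390701706, -0.02902125205047051, 0.3913684070985484]}
0.15 [ 0.16166522 -0.6034302   0.18678499] [[ 9.65925227e-01  2.58821081e-01 -3.22190415e-04]
 [ 2.58821265e-01 -9.65924860e-01  8.46574078e-04]
 [-9.21005138e-05 -9.01116989e-04 -9.99999590e-01]] 0.09457157773622868
```

View pics/top0.png

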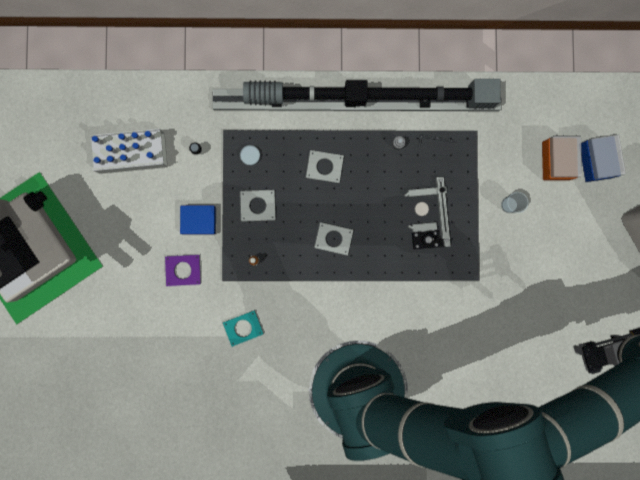

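View pics/scene0.png

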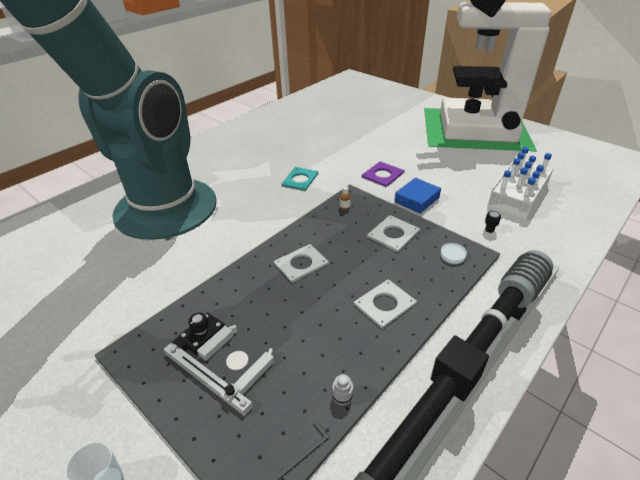

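View pics/wrist0.png

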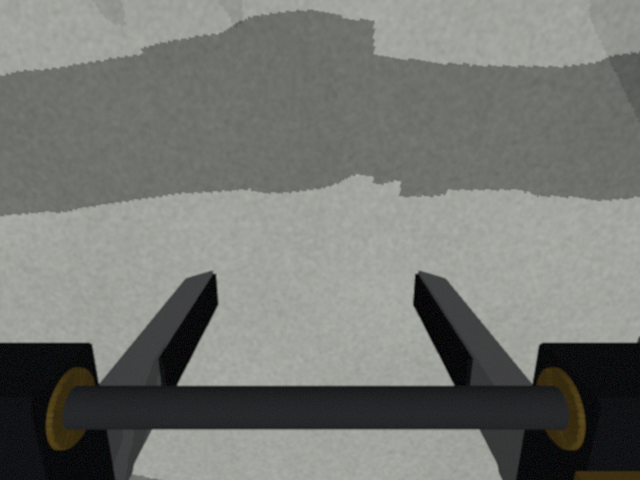

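```bash
cat > h.py <<'E'
import numpy as np, cv2
from rig import robot
def cam(n):
    i=robot.camera_info(n); R=cv2.Rodrigues(np.array(i['rvec'],float))[0]; t=np.array(i['tvec'],float)
    K=np.array([[i['fx'],0,i['cx']],[0,i['fy'],i['cy']],[0,0,1]]); return K,R,t
def ray(c,px,z):
    K,R,t=c; px=np.atleast_2d(np.array(px,float)); d=np.c_[px,np.ones(len(px))]@np.linalg.inv(K).T@R; o=-R.T@t
    return o+d*((z-o[2])/d[:,2])[:,None]
def proj(c,P):
    K,R,t=c; q=(np.atleast_2d(P)@R.T+t)@K.T; return q[:,:2]/q[:,2:]
def down(yaw): # tool y axis (jaw dir) at angle yaw
    y=np.array([np.cos(yaw),np.sin(yaw),0]); z=np.array([0,0,-1.]); return np.c_[np.cross(y,z),y,z]
E
python3 - <<'E'
from h import *
c=cam("top")
for n,p,z in [("stage disc",(422,208),.012),("plateA",(258,206),.02),("plateB",(325,166),.02),("plateC",(334,239),.02),("knob",(428,238),.052),("dish",(250,155),.027),("obj",(399,142),.068),("oil",(254,260),.07),("teal",(243,328),0),("purple",(183,270),0)]:
    print(n,ray(c,p,z)[0].round(3))
s=robot.get_state(); w=cam("wrist"); o=-w[1].T@w[2]; print("cam in tool",s['tool_rot'].T@(o-s['ee_pos']), (s['tool_rot'].T@w[1].T).round(3))
t=cv2.imread("pics/top0.png")
cv2.imwrite("pics/t1.png",cv2.resize(t[120:290,215:485],None,fx=2.9,fy=2.9,interpolation=cv2.INTER_CUBIC))
E
```

```text
stage disc [ 0.534 -0.193  0.012]
plateA [0.538 0.292 0.02 ]
plateB [0.657 0.095 0.02 ]
plateC [0.441 0.069 0.02 ]
knob [ 0.443 -0.202  0.052]
dish [0.688 0.316 0.027]
obj [ 0.72  -0.117  0.068]
oil [0.379 0.299 0.07 ]
teal [0.18  0.336 0.   ]
purple [0.35  0.514 0.   ]
cam in tool [ 0.07905882 -0.00029246 -0.19699209] [[-0.    -0.962 -0.273]
 [ 1.    -0.    -0.   ]
 [ 0.    -0.273  0.962]]
```

View pics/t1.png

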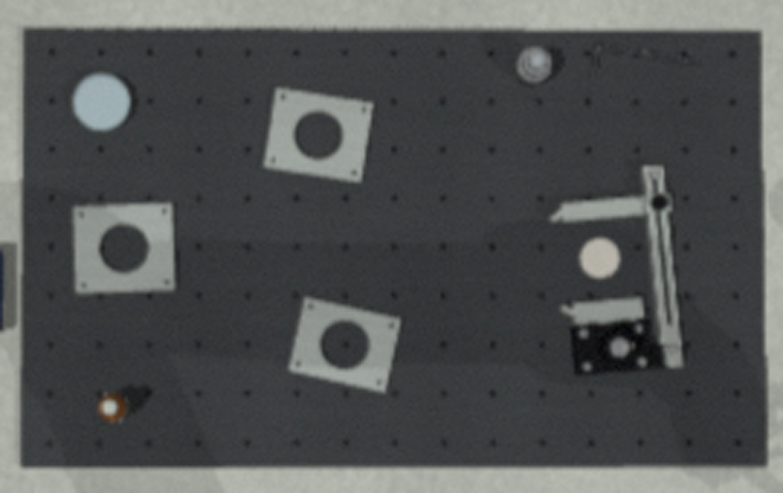

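```bash
cat >> h.py <<'E'
def plates(img,c,zp=.020,thr=120,sel=None):
    g=cv2.cvtColor(img,cv2.COLOR_RGB2GRAY); hsv=cv2.cvtColor(img,cv2.COLOR_RGB2HSV)
    m=((g>thr)&(hsv[...,1]<60)).astype(np.uint8)
    out=[]
    for k in cv2.findContours(m,cv2.RETR_EXTERNAL,cv2.CHAIN_APPROX_NONE)[0]:
        if cv2.contourArea(k)<200: continue
        P=ray(c,k[:,0,:],zp)[:,:2]
        r=cv2.minAreaRect((P*1000).astype(np.float32))
        fill=cv2.contourArea(k)/max(1,cv2.contourArea(cv2.boxPoints(cv2.minAreaRect(k))))
        (x,y),(a,b),ang=r
        if a<b: a,b,ang=b,a,ang+90
        if 80<a<125 and 60<b<110 and fill>.9: out.append((x/1000,y/1000,a,b,b/a,np.deg2rad(ang),k[:,0,:].mean(0)))
    return out
E
python3 - <<'E'
from h import *
img=cv2.imread("pics/top0.png")[:,:,::-1]
for p in plates(np.ascontiguousarray(img),cam("top")): print(np.round(p[:6],3),p[6])
# stage view
robot.move_ptp([0.455,-0.193,0.16],down(-np.pi/2))
robot.pause(.2)
c=cam("wrist"); np.savez("w1.npz",K=c[0],R=c[1],t=c[2]); im=robot.grab_frame("wrist"); cv2.imwrite("pics/w1.png",im[:,:,::-1])
robot.move_ptp([0.47,0.17,0.34],down(-np.pi/2))
robot.pause(.2)
c=cam("wrist"); np.savez("w2.npz",K=c[0],R=c[1],t=c[2]); im=robot.grab_frame("wrist"); cv2.imwrite("pics/w2.png",im[:,:,::-1])
for p in plates(im,c): print(np.round(p[:6],3),p[6])
print(robot.get_state()['time'])
E
```

```text
[4.44000e-01 7.20000e-02 1.02356e+02 7.78730e+01 7.61000e-01 1.34500e+00] [390.61450382 198.7480916 ]
[  0.542   0.295 102.128  89.788   0.879   1.607] [212.51290323 120.06129032]
3.9833
```

View pics/w1.png

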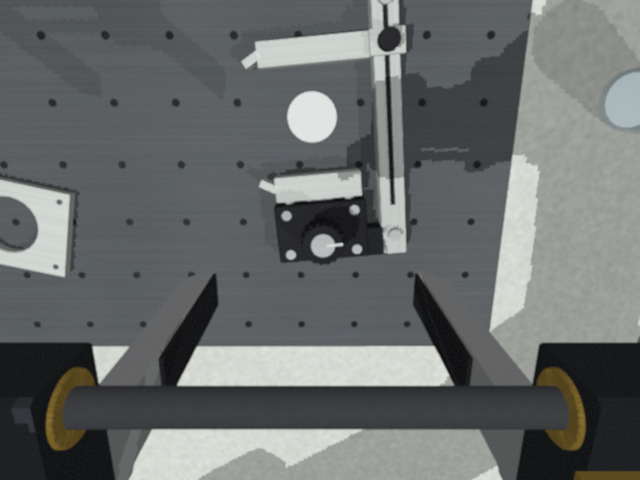

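View pics/w2.png

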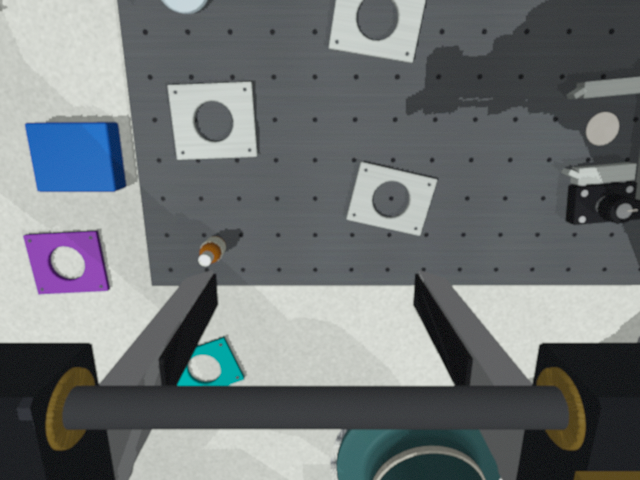

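Run:
```python
import cv2
t=cv2.imread("pics/w1.png")
cv2.imwrite("pics/w1c.png",cv2.resize(t[0:270,230:420],None,fx=3,fy=3,interpolation=cv2.INTER_CUBIC)[:600] if 0 else cv2.resize(t[20:220,230:420],None,fx=3,fy=3,interpolation=cv2.INTER_CUBIC))
```

```text
(no output)
```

View pics/w1c.png

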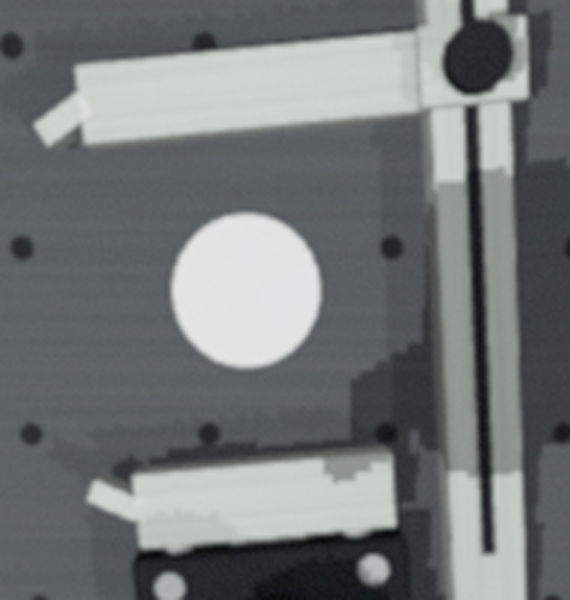

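```bash
cat > st.py <<'E'
from h import *
d=np.load("w1.npz"); c=(d['K'],d['R'],d['t'])
g=cv2.cvtColor(cv2.imread("pics/w1.png"),cv2.COLOR_BGR2GRAY).astype(float)
def edge(cols,r0,r1,sgn):
    out=[]
    for u in cols:
        p=g[r0:r1,u]; dd=np.diff(p)*sgn; i=int(np.argmax(dd)); 
        if dd[i]<12: continue
        w=dd[max(0,i-1):i+2].clip(0); out.append((u,r0+max(0,i-1)+(w*np.arange(len(w))).sum()/w.sum()+.5))
    P=np.array(out); f=np.polyfit(P[:,0],P[:,1],1); ok=abs(P[:,1]-np.polyval(f,P[:,0]))<.8; return P[ok]
rail=edge(range(262,362),52,80,-1); jaw=edge(range(279,357),163,190,+1)
R=ray(c,rail,.029)[:,:2]; J=ray(c,jaw,.029)[:,:2]
def fit(P):
    vx,vy,x,y=cv2.fitLine(P.astype(np.float32),cv2.DIST_HUBER,0,1e-5,1e-5).ravel(); 
    v=np.array([vx,vy]); v*= -np.sign(v[1]); return np.array([x,y]),v
r,vr=fit(R); j,vj=fit(J)
ux=(vr+vj)/np.linalg.norm(vr+vj); uy=np.array([-ux[1],ux[0]])
E
cat > q.py <<'E'
from st import *
print(len(rail),len(jaw),"dirs",np.arctan2(vr[1],vr[0]),np.arctan2(vj[1],vj[0]))
print("gap mm",1000*(r-j)@uy)
# ends
for n,P in(("rail",R),("jaw",J)): s=P@ux; print(n,s.min(),s.max())
k=ray(c,[(322,246)],.064)[0]; print("knob",k, "knob-jaw y",(k[:2]-j)@uy*1000, 'x',k[:2]@ux)
dc=ray(c,[(312,117)],.012)[0]; print("disc",dc,"x",dc[:2]@ux,"y from jaw",(dc[:2]-j)@uy)
E
python3 q.py
```

```text
100 32 dirs -1.4809501 -1.5282437
gap mm 83.89668
rail 0.1906941459425361 0.2654117924181583
jaw 0.20241849671391418 0.2582326287822045
knob [ 0.43868585 -0.19855783  0.064     ] knob-jaw y -49.598819558624655 x 0.2271424704920309
disc [ 0.53273976 -0.1908546   0.012     ] x 0.22567788157623603 y from jaw 0.044758655956333125
```

Run:
```python
from st import *
for u in range(282,358,8): print(u,g[166:186,u].astype(int))
for u in range(265,360,16): print(u,g[52:74,u].astype(int))
```

```text
282 [ 90  89  89  88  88  85  71  56  60  83 104 144 188 204 206 206 205 204
 205 207]
290 [ 89  90  87  72  55  53  54  58  77  93 130 183 203 207 206 206 205 205
 207 208]
298 [ 42  48  51  51  53  54  57  70  86 120 173 199 205 206 206 204 205 206
 208 209]
306 [ 87  75  56  56  56  55  63  85 108 152 191 203 206 206 205 204 205 208
 207 208]
314 [ 83  71  58  54  53  60  83 102 139 184 203 206 206 205 205 206 207 208
 208 207]
322 [ 89  87  73  56  56  73  92 126 182 202 205 206 205 204 204 206 207 207
 207 208]
330 [ 86  74  58  55  71  89 117 166 195 204 205 204 204 204 205 206 206 207
 206 206]
338 [ 75  60  52  64  84 100 122 147 158 159 159 166 188 203 207 206 206 206
 206 205]
346 [ 67  56  59  80  95 112 136 147 149 148 147 146 146 158 188 203 206 207
 205 205]
354 [ 56  61  74  90 107 131 144 157 183 197 198 200 204 205 204 205 205 205
 204 205]
265 [208 208 207 207 208 207 205 205 208 209 207 204 205 205 193 159 120 104
  97  95  96  94]
281 [209 209 208 208 206 205 207 210 208 206 206 206 202 177 133 109 100  94
  91  93  95  96]
297 [209 209 207 206 207 209 210 210 207 206 204 187 150 118 102  94  93  92
  93  96  95  96]
313 [209 207 206 208 210 210 209 208 207 203 173 129 109 100  94  96  95  95
  95  96  97  96]
329 [206 206 209 210 210 207 207 204 186 149 118 104  98  96  94  95  94  96
  94  96  96  98]
345 [208 209 210 209 207 206 198 168 125 110 103  98  98  95  96  93  93  95
  94  96  98  98]
```

```bash
python3 - <<'E'
s=open('st.py').read()
s=s.replace("R=ray(c,rail","""def cross(cols,r0,r1,th):
    o=[]
    for u in cols:
        p=g[r0:r1,u]-th; i=np.where(p[:-1]*p[1:]<=0)[0][0]; o.append((u,r0+i+p[i]/(p[i]-p[i+1])))
    return np.array(o)
rail=cross(range(262,350),52,80,150); jaw=cross(range(281,334),168,186,145)
R=ray(c,rail""",1)
open('st.py','w').write(s)
E
python3 q.py
```

```text
88 53 dirs -1.4812546 -1.4810188
gap mm 83.54196
rail 0.2037102747870663 0.2694422168802786
jaw 0.2085866998555005 0.25082353757817194
knob [ 0.43868585 -0.19855783  0.064     ] knob-jaw y -50.04477652366299 x 0.23704001652958587
disc [ 0.53273976 -0.1908546   0.012     ] x 0.23778927436420433 y from jaw 0.04432108523905802
```

Run:
```python
from st import *
for v in (185,190,195): 
    print(v,g[v,268:282].astype(int),g[v-7,355:368].astype(int))
E=ray(c,[(274.3,190),(361.3,183)],.029)[:,:2]; print((E[1]-E[0])@ux)
# rail thickness
up=cross(range(270,350),22,55,150); U=ray(c,up,.029)[:,:2]; print("rail thick",((U-r)@uy).mean(), )
```

```text
185 [211 209 209 204 194 181 185 201 207 208 207 207 208 207] [204 204 203 205 203 181 114  59  51  51  53  54  57]
190 [184 197 204 207 210 211 210 210 209 208 208 206 207 205] [205 206 204 205 203 183 127  70  53  51  51  55  56]
195 [ 88  87  86  87  86  86  94 129 172 192 195 195 195 195] [204 203 203 204 203 195 157  91  66  80  80  81  79]
0.07111764548667655
rail thick 0.018540163411980035
```

Run:
```python
from h import *
for n,p in (("w3",[0.455,-0.195,0.12]),("w4",[0.583,0.095,0.14])):
    robot.move_ptp(p,down(-np.pi/2+(.09 if n=="w3" else 0))); robot.pause(.3)
    c=cam("wrist"); np.savez(n+".npz",K=c[0],R=c[1],t=c[2]); im=robot.grab_frame("wrist"); cv2.imwrite(f"pics/{n}.png",im[:,:,::-1])
for p in plates(im,c): print(np.round(p[:6],4),p[6])
print(robot.get_state()['time'])
```

```text
[6.581000e-01 9.790000e-02 1.011485e+02 8.344970e+01 8.250000e-01
 1.413200e+00] [309.77319588 117.51340206]
7.4667
```

View pics/w3.png

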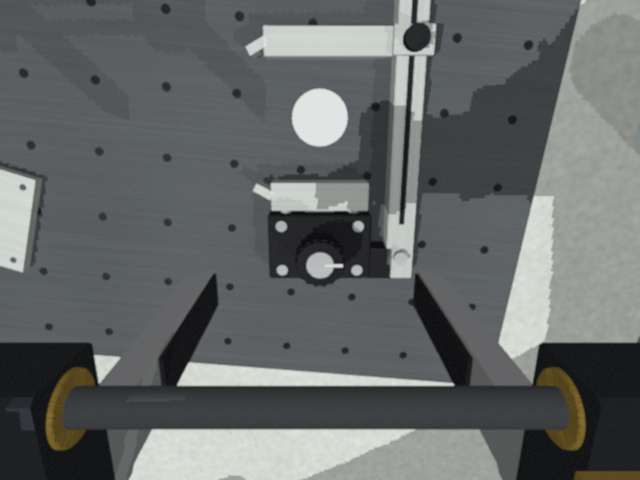

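View pics/w4.png

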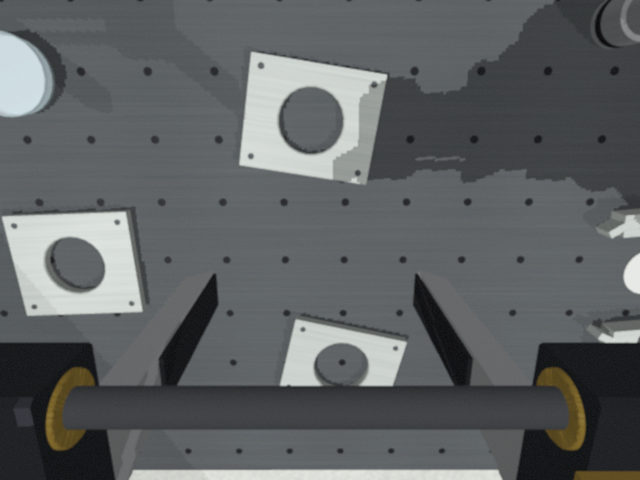

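```bash
sed -e 's/w1/w3/g' -e 's/cross(range(262,350),52,80,150)/cross(range(266,388),44,75,150)/' -e 's/cross(range(281,334),168,186,145)/cross(range(276,362),168,194,130)/' -e '/^rail=edge/d' st.py > st3.py
python3 - <<'E'
from st3 import *
print(np.arctan2(vr[1],vr[0]),np.arctan2(vj[1],vj[0]),"gap",(r-j)@uy*1000)
G=g.astype(np.uint8)
m=(G>180).astype(np.uint8)
for k in cv2.findContours(m[80:160,280:360],cv2.RETR_EXTERNAL,cv2.CHAIN_APPROX_NONE)[0]:
    if cv2.contourArea(k)>500:
        e=cv2.fitEllipse(k); px=np.array(e[0])+[280,80]; dc=ray(c,px,.012)[0][:2]; print("disc",px,e[1],dc)
kn=ray(c,[(319.5,265)],.064)[0][:2]; print("knob",kn,(kn-j)@uy,(kn-dc)@ux,"disc y from jaw",(dc-j)@uy, )
# x extents: jaw ends, rail end, stop face
for v in (190,198,205): print(v,g[v,264:278].astype(int),g[v,362:375].astype(int))
for v in (90,100,120,140,160): print(v,g[v,376:404].astype(int))
for v in (32,40,48): print(v,g[v,256:268].astype(int))
E
```

```text
-1.4800562 -1.494615 gap 83.7498
disc [319.33074188 116.99734497] (54.5444450378418, 56.55982971191406) [ 0.53324933 -0.19047106]
knob [ 0.4390828  -0.19888311] -0.04955122166523041 0.0005326736962153897 disc y from jaw 0.044988792144061214
190 [211 210 208 202 188 173 165 185 203 206 205 205 204 204] [145 146 146 146 144 138 115  77  59  52  54  55  55]
198 [105 132 161 184 199 205 200 197 205 208 207 204 204 204] [148 146 147 148 147 134 103  65  54  53  50  54  52]
205 [ 88  87  86  87  86  84 104 152 188 194 193 192 192 194] [148 149 149 150 147 132  92  59  54  53  54  59  57]
90 [ 87  85  85  84  86  87  86  88  85  86  84  83  87  92 107 119 120 125
 156 191 204 206 207 206 204 205 205 204]
100 [ 84  86  85  84  77  71  69  72  69  72  69  70  72  89 110 119 124 137
 168 195 204 206 206 205 205 204 205 203]
120 [ 52  54  51  56  53  54  54  52  54  52  53  54  63  77  82  83  90 115
 138 148 150 151 150 149 151 151 147 144]
140 [ 53  55  54  56  54  55  51  54  52  56  54  65  78  83  83  92 116 139
 146 150 152 152 151 149 148 147 143 123]
160 [ 53  56  53  54  55  54  54  55  53  54  64  76  82  84  93 116 137 146
 149 151 151 150 149 147 145 137 112  58]
32 [ 85  85  87  85  84  87 116 168 201 206 206 205]
40 [187 199 206 207 207 209 210 214 220 222 217 211]
48 [211 211 210 206 198 180 159 167 194 207 210 211]
```

```bash
cat >> h.py <<'E'
A=-1.481; UX=np.array([np.cos(A),np.sin(A)]); UY=np.array([-UX[1],UX[0]]); O=np.array([.5331,-.1906])
def S(x,y): return O+x*UX+y*UY
E
python3 - <<'E'
from h import *
print(UX,UY)
pc=np.array([.6581,.0979]); a=1.4132-np.pi; f=np.array([np.cos(a),np.sin(a)])
g=pc-.0375*f
robot.gripper_to(.05)
robot.move_ptp([*g,.09],down(a))
robot.move_linear([*g,.033],velocity=.08)
c=cam("wrist"); im=robot.grab_frame("wrist"); cv2.imwrite("pics/g1.png",im[:,:,::-1])
robot.gripper_to(.0)
s=robot.get_state(); print(s['time'],s['opening'],s['force'],s['ee_pos'],g)
im=robot.grab_frame("wrist"); cv2.imwrite("pics/g2.png",im[:,:,::-1])
E
```

```text
[ 0.0896757  -0.99597102] [0.99597102 0.0896757 ]
10.5667 0.00041536841455457486 [-0.48358591  0.22630688  0.40925422] [0.66401502 0.13494253 0.03301916] [0.66398543 0.13493528]
```

View pics/g2.png

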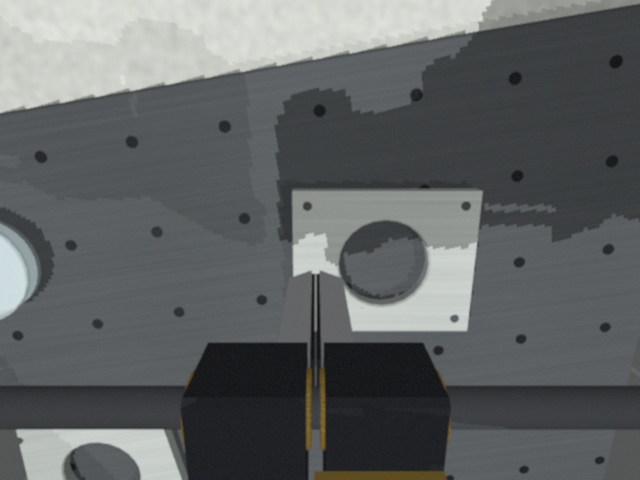

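View pics/g1.png

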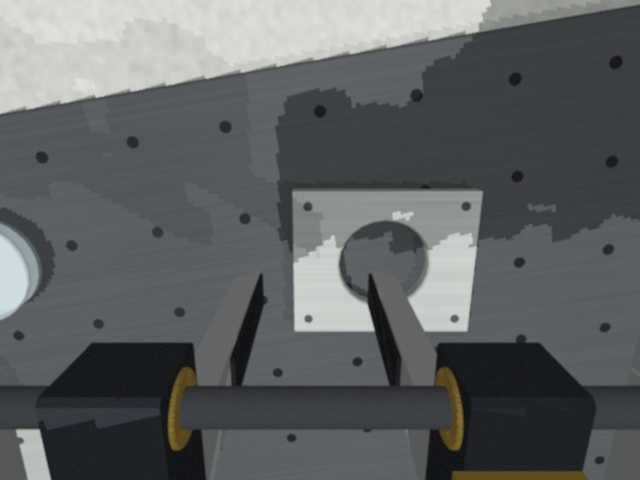

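Run:
```python
from h import *
c=cam("wrist"); print(ray(c,[(384,262),(293,190),(482,190)],.02).round(4))
p=robot.get_state()['ee_pos']; print(proj(c,[p,p-[0,0,.019]]))
s=robot.get_state(); print(s['qpos'],s['force'])
```

```text
[[0.6596 0.0973 0.02  ]
 [0.7068 0.1398 0.02  ]
 [0.6913 0.0422 0.02  ]]
[[315.08801051 273.42505067]
 [315.11091378 260.84368438]]
[ 0.0378819   0.71076735 -0.4148843   1.57032586  0.33388984  0.93139948
 -2.2167834 ] [-0.17156839 -0.62018619 -0.56485023]
```

Run:
```python
from h import *
p=robot.get_state()['ee_pos']; f0=robot.get_state()['force']
h=robot.move_linear([p[0],p[1],.012],velocity=.02,threshold=4)
s=robot.get_state(); print(h,s['ee_pos'],s['force'],f0,s['time'])
im=robot.grab_frame("wrist"); cv2.imwrite("pics/g3.png",im[:,:,::-1])
```

```text
False [0.66407188 0.13501853 0.01215395] [0.15658463 0.37550628 0.31669738] [-0.17156839 -0.62018619 -0.56485023] 11.8167
```

View pics/g3.png

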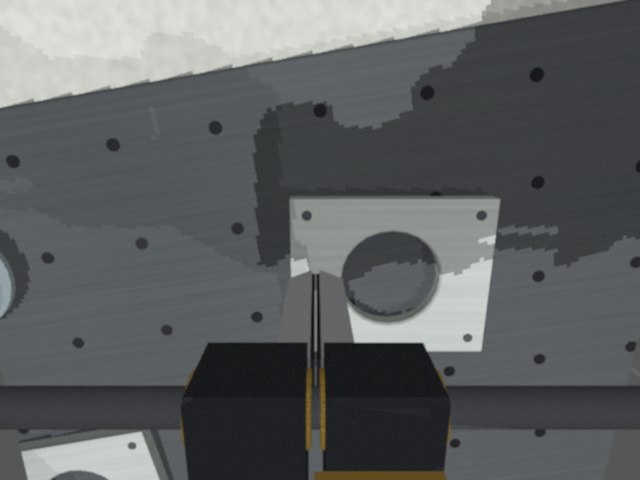

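Run:
```python
from h import *
p=robot.get_state()['ee_pos']
h=robot.move_linear([p[0],p[1],-.012],velocity=.02,threshold=3)
s=robot.get_state(); print(h,s['ee_pos'],s['force'],s['time'])
robot.pause(.1);print(robot.get_state()['force'])
im=robot.grab_frame("wrist"); cv2.imwrite("pics/g4.png",im[:,:,::-1])
```

```text
True [0.66406402 0.13495632 0.00213024] [-1.49205496  0.15338378  7.81367814] 12.5083
[-1.64059435 -0.66148652  9.58272392]
```

View pics/g4.png

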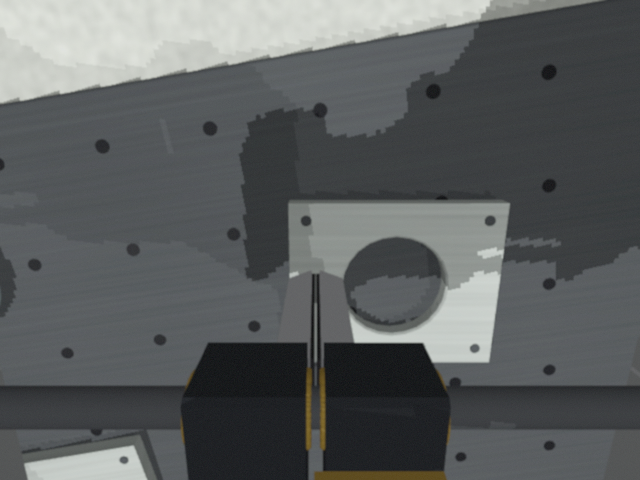

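Run:
```python
from h import *
c=cam("wrist"); q=ray(c,[(395,284)],.019)[0]; print(q)
robot.move_linear([.6640,.1349,.02],velocity=.1)
pc=np.array([.6586,.0977]); a=1.4132-np.pi; f=np.array([np.cos(a),np.sin(a)])
g=pc-.0375*f
robot.gripper_to(.05)
h=robot.move_linear([*g,-.0035],velocity=.06,threshold=6)
s=robot.get_state(); print(h,s['ee_pos'],s['force'])
robot.gripper_to(.0)
s=robot.get_state(); print(s['time'],s['opening'],s['force'])
im=robot.grab_frame("wrist"); cv2.imwrite("pics/g5.png",im[:,:,::-1])
```

```text
[0.6593775  0.09692717 0.019     ]
False [ 0.66433594  0.13477959 -0.00380844] [-0.30221834 -0.53853338  0.82531793]
14.9583 0.024817981713222925 [ 0.22668932 -0.22039858  1.80705915]
```

View pics/g5.png

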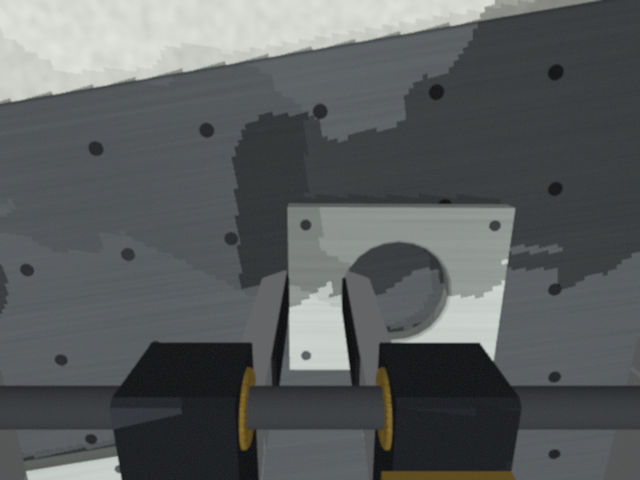

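Run:
```python
from h import *
p=robot.get_state()['ee_pos']
robot.move_linear([p[0],p[1],.022],velocity=.1)
t=S(-.1445,-.0032)
robot.move_ptp([*t,.022],down(A))
robot.move_linear([*t,-.0025],velocity=.06,threshold=8)
robot.pause(.2)
s=robot.get_state(); print(s['ee_pos'],t,s['opening'],s['force'],s['time'])
c=cam("wrist"); np.savez("w5.npz",K=c[0],R=c[1],t=c[2])
im=robot.grab_frame("wrist"); cv2.imwrite("pics/w5.png",im[:,:,::-1])
```

```text
[ 0.5163608  -0.04642032 -0.00392173] [ 0.51695475 -0.04696915] 0.02428458078627745 [ 0.51076375 -0.23695759 -0.25509416] 17.0
```

View pics/w5.png

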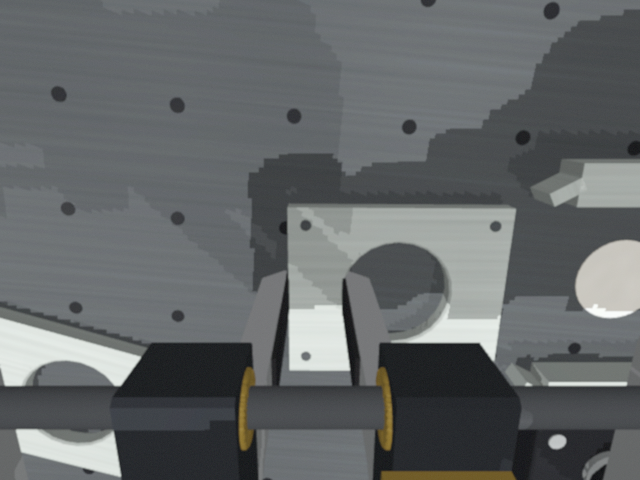

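Run:
```python
from h import *
im=cv2.imread("pics/w5.png"); 
cv2.imwrite("pics/w5c.png",cv2.resize(im[140:400,280:640],None,fx=2.2,fy=2.2,interpolation=cv2.INTER_CUBIC))
g=cv2.cvtColor(im,cv2.COLOR_BGR2GRAY).astype(int)
for u in (300,350,400,450,500): print("plate up",u,g[196:216,u])
for u in (470,485): print("plate low",u,g[354:374,u])
for u in (590,610,630): print("rail",u,g[200:220,u]); 
for u in (550,580,610,630): print("jaw",u,g[352:374,u]); 
for v in (225,260,300): print(v,g[v,500:525],g[v,280:296])
```

```text
plate up 300 [ 66  65  67  66  67  66  69  83 104 111 118 145 163 167 160 150 145 147
 147 149]
plate up 350 [ 67  68  67  66  67  67  67  81 101 113 117 129 142 147 147 145 144 147
 148 148]
plate up 400 [ 67  66  67  67  69  68  68  75 100 113 116 131 156 169 169 166 166 167
 169 170]
plate up 450 [ 64  68  68  67  68  67  68  71  92 109 114 125 153 169 170 169 168 169
 170 173]
plate up 500 [ 68  69  70  72  67  68  65  70  86 108 115 121 147 167 174 172 169 169
 171 173]
plate low 470 [33 30 35 30 32 30 29 34 30 30 34 31 30 32 31 32 33 32 32 33]
plate low 485 [33 33 30 30 37 29 34 32 30 32 35 31 35 31 33 31 33 33 31 33]
rail 590 [168 167 168 166 170 167 155 122  85  78  77  77  78  78  78  78  76  77
  77  77]
rail 610 [167 168 167 168 169 167 156 122  87  75  77  77  77  76  78  77  78  77
  77  74]
rail 630 [170 167 168 168 169 168 155 123  87  76  79  77  78  78  76  76  76  78
  80  76]
jaw 550 [108 103  86  71  67  67  67  65  65  76 101 114 118 116 115 117 117 116
 118 117 117 116]
jaw 580 [103  89  73  67  66  68  69  65  66  73 101 116 118 117 118 117 117 119
 116 117 117 117]
jaw 610 [106 106 106 104  89  71  67  68  68  74 101 116 117 118 117 116 117 116
 116 117 117 116]
jaw 630 [103 107 107 102  87  70  65  64  66  77  99 115 116 115 115 117 118 113
 112 106 104 102]
225 [ 95 134 165 171 170 170 169 170 170 170 170 169 166 142  98  76  78  80
  79  79  80  79  78  79  76] [ 35  27  28  30  24  26  53 106 143 148 147 147 147 146 147 147]
260 [171 170 170 171 171 171 170 166 143  98  79  79  78  78  78  79  81  79
  80  78  79  78  81  80  80] [ 66  67  66  67  65  66  69  91 124 143 148 147 146 147 148 147]
300 [174 172 154 108  79  77  79  78  80  91  99 105 104 103 111 116 118 117
 117 116 115 116 115 115 116] [120 104  59  26  25  28  29  29  71 129 166 172 170 170 169 171]
```

View pics/w5c.png

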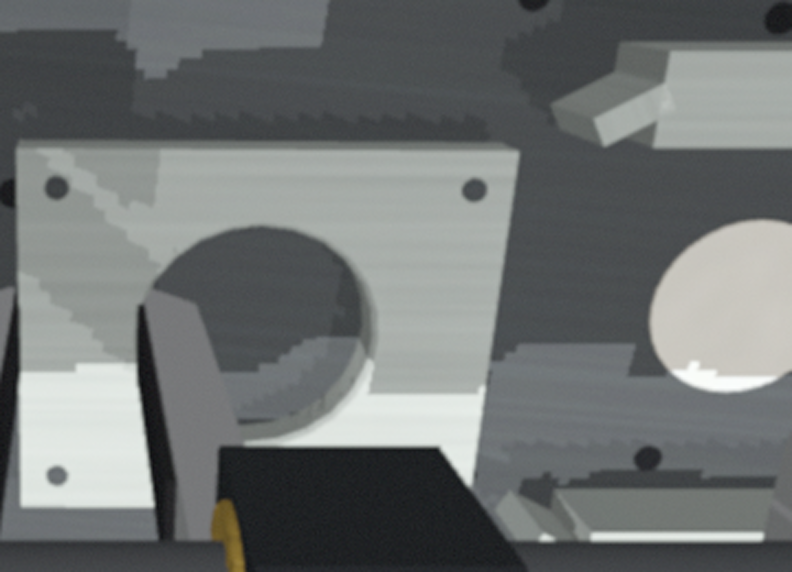

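Run:
```python
from h import *
d=np.load("w5.npz"); c=(d['K'],d['R'],d['t'])
def st(px,z):
    P=ray(c,px,z)[:,:2]-O; return (np.c_[P@UX,P@UY]*1000).round(1).tolist()
print("rail",st([(590,207.2),(630,207.2)],.029))
print("jaw foot",st([(550,361.8),(610,361.8)],.012))
for z in(.020,.0215): print("plate rail edge",st([(300,207),(400,207.3),(500,207.6)],z),"low edge",st([(300,370.2)],z),"front",st([(513.5,225),(508.5,260),(502.7,300)],z),"rear",st([(288,260)],z))
print("disc",st([(622,279)],.012))
s=robot.get_state(); P=s['ee_pos'][:2]-O; print(P@UX,P@UY,s['tool_rot'][:,1])
```

```text
rail [[-31.7, 39.0], [-15.2, 39.0]]
jaw foot [[-25.3, -45.6], [5.3, -45.5]]
plate rail edge [[-151.9, 37.0], [-108.3, 36.9], [-64.7, 36.8]] low edge [[-152.7, -45.1]] front [[-57.7, 28.9], [-57.8, 12.5], [-57.9, -7.3]] rear [[-157.5, 12.4]]
plate rail edge [[-151.8, 37.3], [-108.6, 37.2], [-65.4, 37.1]] low edge [[-152.6, -44.0]] front [[-58.5, 29.3], [-58.5, 13.1], [-58.6, -6.5]] rear [[-157.4, 13.0]]
disc [[2.0, -0.0]]
-0.14502369366343873 -0.003873927433855715 [ 9.02152764e-02 -9.95922072e-01 -6.56247188e-04]
```

Run:
```python
from h import *
def rep(h):
    s=robot.get_state(); P=s['ee_pos'][:2]-O; print(h,(P@UX).round(4),(P@UY).round(4),s['ee_pos'][2].round(4),s['force'].round(1),s['opening'],s['time'])
robot.move_linear([*S(-.140,-.0026),-.0022],velocity=.05); rep(0)
h=robot.move_linear([*S(-.055,-.0026),-.0022],velocity=.05,threshold=10); rep(h)
c=cam("wrist"); np.savez("w6.npz",K=c[0],R=c[1],t=c[2])
im=robot.grab_frame("wrist"); cv2.imwrite("pics/w6.png",im[:,:,::-1])
```

```text
0 -0.1395 -0.0027 -0.0023 [-0.1 -0.3 -2.3] 0.024579391044383902 17.3
False -0.0553 -0.0026 -0.0022 [ 0.1 -0.3 -2. ] 0.024555842646586033 19.15
```

View pics/w6.png

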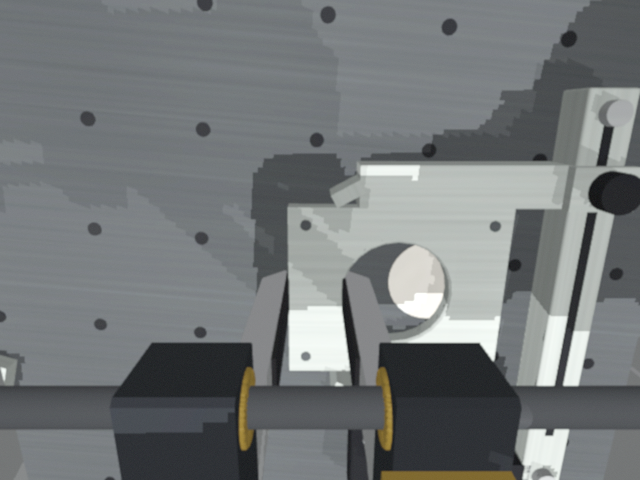

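Run:
```python
from h import *
def rep(h):
    s=robot.get_state(); P=s['ee_pos'][:2]-O; print(h,(P@UX).round(4),(P@UY).round(4),s['ee_pos'][2].round(4),s['force'].round(1),s['opening'],s['time'])
h=robot.move_linear([*S(-.042,-.0026),-.0036],velocity=.05,threshold=12); rep(h)
h=robot.move_linear([*S(-.028,-.0026),-.0036],velocity=.03,threshold=8); rep(h)
c=cam("wrist"); np.savez("w7.npz",K=c[0],R=c[1],t=c[2])
im=robot.grab_frame("wrist"); cv2.imwrite("pics/w7.png",im[:,:,::-1])
```

```text
False -0.0415 -0.0027 -0.0037 [ 0.1  0.1 -1.5] 0.024853981505889546 19.6083
True -0.0375 -0.003 -0.0039 [-1.   1.1  3.1] 0.02432267693839453 19.9167
```

View pics/w7.png

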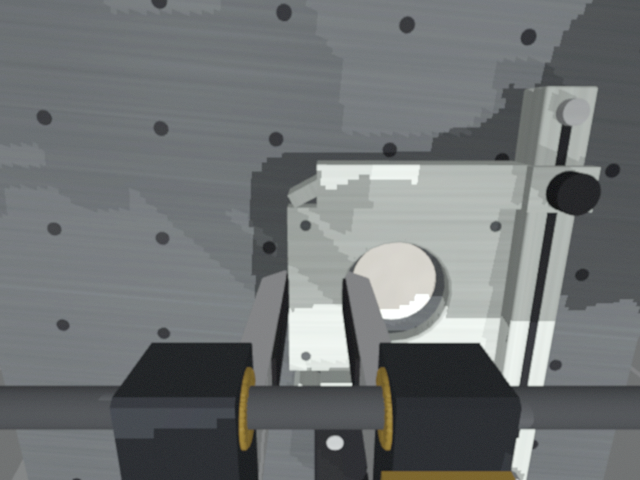

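Run:
```python
from h import *
def rep(h):
    s=robot.get_state(); P=s['ee_pos'][:2]-O; print(h,(P@UX).round(4),(P@UY).round(4),s['ee_pos'][2].round(4),s['force'].round(1),s['opening'],s['time'])
robot.gripper_to(.038); rep('open')
h=robot.move_linear([*S(-.025,-.003),-.0025],velocity=.03,threshold=6); rep(h)
s=robot.get_state()
robot.move_linear([*S(-.036,-.003),-.0025],velocity=.06); rep('back')
robot.move_linear([*S(-.036,-.003),.07],velocity=.12)
# view from above: camera over lane centre
robot.move_ptp([*S(0,-.079),.10],down(A)); robot.pause(.2)
c=cam("wrist"); np.savez("w8.npz",K=c[0],R=c[1],t=c[2])
im=robot.grab_frame("wrist"); cv2.imwrite("pics/w8.png",im[:,:,::-1]); rep('view')
```

```text
open -0.0376 -0.0032 -0.0042 [-0.1 -0.9 -0.3] 0.03821786493467496 20.4083
True -0.0309 -0.0035 -0.0035 [0.  3.8 2.3] 0.03809119608503748 20.7417
back -0.0362 -0.0029 -0.0024 [-0.7 -0.6  0.5] 0.038014401143657756 20.9917
view -0.0007 -0.0785 0.0995 [ 0.4 -0.7  0.2] 0.03817591397516775 22.4417
```

View pics/w8.png

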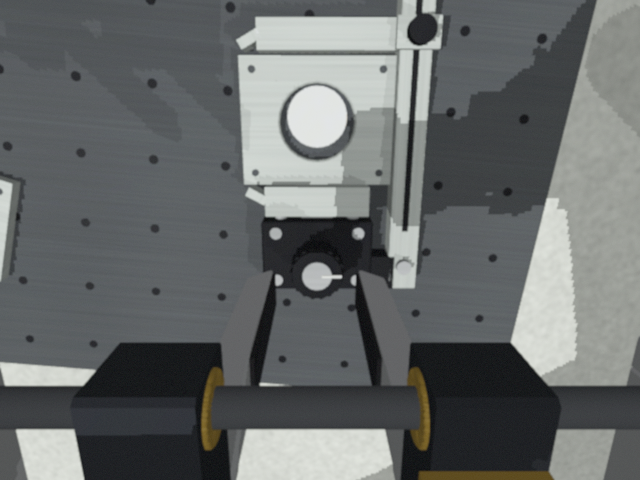

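Run:
```python
from h import *
print(robot.get_state()['qpos'].round(2))
k=S(0,-.094)
for y in np.arange(A-2.4,A+2.5,.4):
    q=robot.ik([*k,.022],down(y)); print(round(y-A,2),None if q is None else np.round(q,2))
c=cam("wrist"); print(k, ray(c,[(316.5,276)],.064))
```

```text
[ 0.81  0.35 -0.54  2.    0.23  0.86 -1.34]
-2.4 [-0.47  0.7   1.08  2.11 -0.85  0.86 -2.75]
-2.0 [-0.22  0.51  0.72  2.11 -0.52  0.7  -2.65]
-1.6 [-0.08  0.46  0.53  2.1  -0.37  0.67 -2.38]
-1.2 [ 0.58  0.42 -0.26  2.08  0.17  0.66 -2.47]
-0.8 [ 0.65  0.43 -0.34  2.08  0.23  0.67 -2.12]
-0.4 [ 0.71  0.44 -0.42  2.08  0.28  0.68 -1.77]
-0.0 [ 0.77  0.45 -0.49  2.08  0.33  0.69 -1.41]
0.4 [ 0.83  0.47 -0.56  2.07  0.38  0.7  -1.06]
0.8 [ 0.89  0.48 -0.63  2.07  0.43  0.71 -0.7 ]
1.2 [ 0.95  0.51 -0.71  2.07  0.49  0.73 -0.35]
1.6 [ 1.01  0.54 -0.79  2.07  0.56  0.76 -0.01]
2.0 [ 1.07  0.57 -0.87  2.07  0.62  0.79  0.34]
2.4 [ 1.14  0.61 -0.96  2.07  0.69  0.82  0.68]
[ 0.43947872 -0.19902952] [[ 0.43904583 -0.19894937  0.064     ]]
```

Run:
```python
from h import *
def rep(h):
    s=robot.get_state(); print(h,s['ee_pos'].round(4),s['force'].round(1),s['moment'].round(2),round(s['opening'],4),s['time'])
k=np.array([.4393,-.1990])
robot.gripper_to(.06)
robot.move_ptp([*k,.08],down(A+1.2)); 
h=robot.move_linear([*k,.023],velocity=.08,threshold=6); rep(h)
robot.gripper_to(.0); rep('grip')
im=robot.grab_frame("wrist"); cv2.imwrite("pics/k1.png",im[:,:,::-1])
```

```text
False [ 0.4396 -0.199   0.0233] [ 0.2 -0.5  0.3] [-0.05 -0.1   0.03] 0.0599 24.9083
grip [ 0.4399 -0.1992  0.0233] [ 3.7 -1.9  0.8] [-0.47 -0.95 -0.  ] 0.0312 25.4667
```

View pics/k1.png

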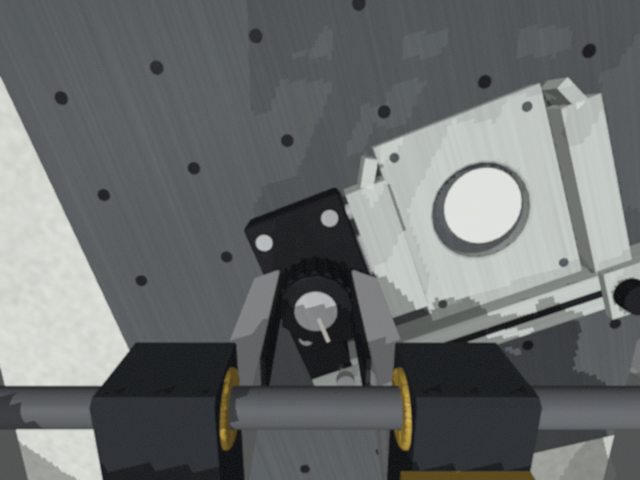

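Knob is gripped (31 mm opening). Turn it clockwise in small steps.

Run:
```python
from h import *
def rep(h):
    s=robot.get_state(); print(h,s['ee_pos'].round(4),s['force'].round(1),s['moment'].round(2),round(s['opening'],4),round(s['time'],2))
p=np.array([.4396,-.1990,.0233])
for d in np.arange(1.0,-.61,-.2):
    robot.move_ptp(p,down(A+d)); rep(round(d,2))
im=robot.grab_frame("wrist"); cv2.imwrite("pics/k2.png",im[:,:,::-1])
```

```text
1.0 [ 0.4398 -0.1992  0.0233] [ 5.  -2.4 -4.2] [-0.7  -1.07  0.02] 0.0314 25.81
0.8 [ 0.4398 -0.1992  0.0233] [ 3.7 -3.2 -3.6] [-0.73 -1.   -0.03] 0.0312 26.1
0.6 [ 0.4397 -0.1991  0.0233] [ 3.9 -2.3 -3.1] [-0.77 -0.97 -0.02] 0.0311 26.39
0.4 [ 0.4397 -0.1991  0.0233] [ 4.3 -4.  -2.7] [-0.79 -1.    0.04] 0.0315 26.68
0.2 [ 0.4397 -0.199   0.0233] [ 3.7 -3.5 -1.9] [-0.75 -0.98  0.04] 0.0312 26.98
0.0 [ 0.4397 -0.199   0.0233] [ 4.6 -2.1 -1.6] [-0.68 -0.95  0.08] 0.0314 27.27
-0.2 [ 0.4397 -0.199   0.0233] [ 3.5 -3.4 -1.5] [-0.63 -1.01  0.07] 0.0313 27.56
-0.4 [ 0.4397 -0.1989  0.0233] [ 4.6 -2.3 -2. ] [-0.53 -1.07 -0.02] 0.0317 27.85
-0.6 [ 0.4397 -0.1989  0.0233] [ 3.8 -2.7 -1.5] [-0.35 -1.17  0.03] 0.0316 28.14
```

View pics/k2.png

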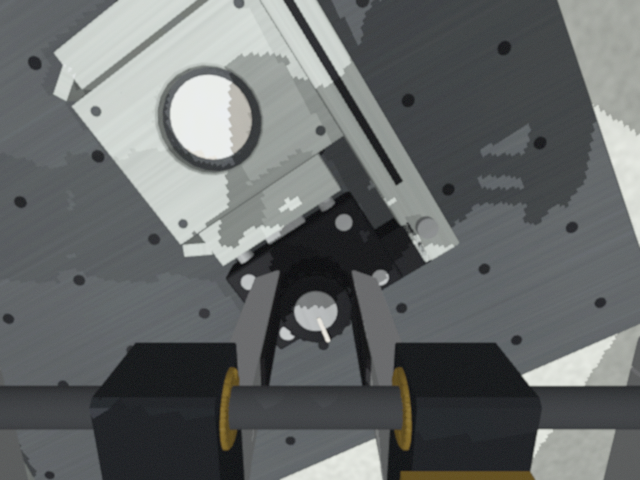

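Run:
```python
from h import *
def rep(h):
    s=robot.get_state(); print(h,s['ee_pos'].round(4),s['force'].round(1),s['moment'].round(2),round(s['opening'],4),round(s['time'],2))
p=np.array([.4396,-.1990,.0233])
for d in (-.8,-1.0): robot.move_ptp(p,down(A+d)); rep(d)
robot.gripper_to(.06); rep('rel')
p=robot.get_state()['ee_pos']
robot.move_linear([p[0],p[1],.10],velocity=.12)
robot.move_ptp([*S(0,-.079),.10],down(A)); robot.pause(.3)
c=cam("wrist"); np.savez("w9.npz",K=c[0],R=c[1],t=c[2])
im=robot.grab_frame("wrist"); cv2.imwrite("pics/w9.png",im[:,:,::-1]); rep('view')
cv2.imwrite("pics/w9c.png",cv2.resize(im[0:300,220:460,::-1],None,fx=2,fy=2,interpolation=cv2.INTER_CUBIC))
a=cv2.imread("pics/w8.png")[0:300,220:460]
b=np.hstack([a,im[0:300,220:460,::-1]]); cv2.imwrite("pics/cmp.png",cv2.resize(b,None,fx=1.66,fy=1.66,interpolation=cv2.INTER_CUBIC))
```

```text
-0.8 [ 0.4398 -0.1989  0.0233] [ 4.9 -1.7 -1.1] [-0.31 -1.26  0.04] 0.0315 28.48
-1.0 [ 0.4398 -0.1988  0.0233] [ 4.9 -1.6 -1.3] [-0.32 -1.35 -0.02] 0.0316 28.77
rel [ 0.4396 -0.199   0.0233] [ 0.3 -0.5 -0.6] [ 0.1  -0.03  0.03] 0.0598 29.41
view [ 0.4544 -0.1976  0.1   ] [ 1.2  0.4 -0.4] [ 0.01 -0.01 -0.01] 0.0598 31.46
```

View pics/cmp.png

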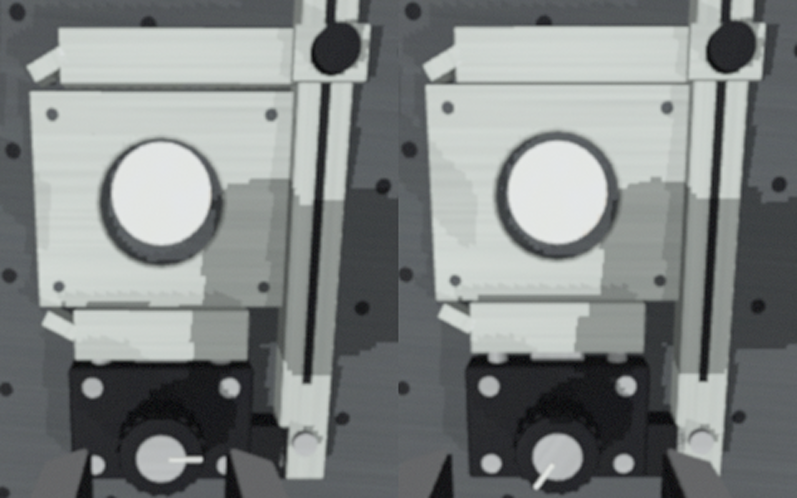

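Run:
```python
from h import *
d=np.load("w9.npz"); c=(d['K'],d['R'],d['t'])
g=cv2.cvtColor(cv2.imread("pics/w9.png"),cv2.COLOR_BGR2GRAY).astype(int)
print(g[100,230:246], g[100,384:402])
u=230+next(i for i in range(15) if g[100,230+i]>150)
P=ray(c,[(u,100)],.02)[0][:2]-O; print("rear x,y mm",P@UX*1000,P@UY*1000)
p=robot.get_state()['ee_pos']; robot.move_linear([p[0],p[1],.16],velocity=.12)
im=robot.grab_frame("top"); cv2.imwrite("pics/top9.png",im[100:300,200:500,::-1].repeat(2,0).repeat(2,1))
print(robot.get_state()['time'])
```

```text
[ 92  89  88  90  89  86  90  96 131 170 190 192 191 191 191 192] [193 193 193 193 193 192 194 191 175 136 129 164 195 205 206 208 208 206]
rear x,y mm -49.71527149535582 9.770398715250268
32.1583
```

View pics/top9.png

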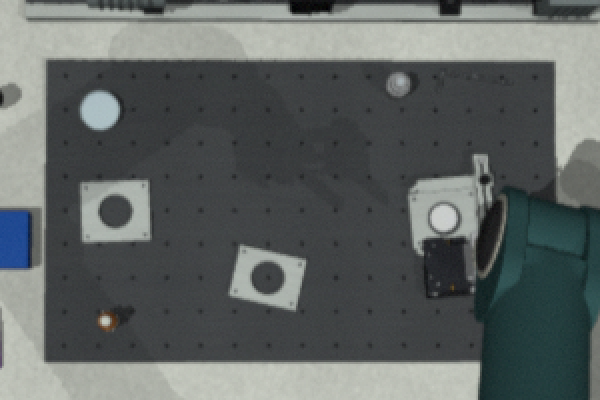

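Plate rear is at x = -49.7 mm, so it is home. The dish, oil bottle and objective, and the hex key's place at top right, look unchanged. Handing in.

```bash
python3 -c "
from rig import robot
robot.sign_off()"
```

```text
the job is handed in; nothing more can be done
```

I put the 82 mm plate (`insert_p`) into the stage clamp, fully home against the end stop, tightened the knob clockwise until it slipped, and handed the job in at about 32 s.

- **Choice of plate:** the jaw-to-rail gap measured about 83.5–84.5 mm. Only the 82 mm plate suits that: the 88 mm one does not go in, and the 76 mm one would need nearly all of the jaw's 8 mm travel.
- **Insertion:** I gripped the plate by its rear web, slid it in until it met the stop, then seated it with a light push.
- **Clamping:** I turned the knob about 2.2 rad clockwise, released it and moved the arm clear. The jaw only had about 2 mm to close, so the knob must have slipped by well over 1 rad. I worked out that slip and did not measure it, and I had no direct reading of the jaw's 4 N pressing force.
- **Last checks:** the plate's rear edge was at x = -49.7 mm, against -50 mm when fully home. No gap showed at rail or jaw. The dish, oil bottle, objective and the other two plates were where they started. The hex key is too faint in the top picture to check closely, but the gripper never went near it.
- **Disagreements:**
  - The fingertips turned out to be about 18 mm behind the reported TCP, not 19 mm ahead. My first grasp therefore closed above the plate without holding it. I found the true tip height with a guarded touch on the plate and corrected for it.
  - Some jaw-edge fits were disturbed by shadow, so I redid the gap measurement in a second view and at the mouth.

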